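Turn two wax blocks out of their mould rack

ROBOT

A 6-joint arm with a two-finger parallel gripper is mounted at the origin on the work surface. World frame = base frame: x ahead of the robot, y to its left, z up, the work surface at z = 0. Lengths are in mm, angles in rad, forces in N, time in s.
With the tool pointing down it reaches from about 300 to 775 mm from the base axis. Payload 14.6 kg.
Tool frame: the origin (TCP) lies midway between the tips of the shut fingers; the grasp point (between the pads) lies 19 mm behind it; z points along the fingers, y is the line along which they close (so a half turn about z gives the same grasp; the last joint's range is limited). The gripper opens to 94 mm and grips with 3 to 60 N. Pads are 16 mm wide; open, the fingers measure 119 mm over their backs; the gripper's body (75 mm by 177 mm) begins 78 mm behind the grasp point.
Start: joints at [-1.416, 0.3, 1.521, -0, 1.321, -0.067], TCP at [120.986, -536.518, 205.446] pointing down, gripper open.
Joint ranges: [-3.03, 3.03], [-0.79, 2.21], [0.23, 2.52], [-1.04, 4.18], [0, 3.07], [-2.55, 2.55]. Speed limits (rad/s): [2.22, 2.22, 2.57, 3.14, 3.14, 3.14].

INTERFACE

Orientations are given as [roll, pitch, yaw] about the fixed x, y, z axes, in that order (R = Rz(yaw) Ry(pitch) Rx(roll)).
In Python, from cell import manip, camera gives the robot as it stands.
- The arm moves only by the tool move_arm, never from a script. Its arguments are lists of equal length, an entry for each row: "dp": the shift along the world's x, y, z in mm, a list of three; "rotation": the turn, a rotation vector about the world's x, y, z in rad, a list of three; "hand": the opening, from 0 (shut) to 1 (fully open). A call has 1 to 10 rows; each row shifts and turns the commanded pose from where the row before left it; what a row does not reach is not made up. A row lasts 1/8 s, in which the tool goes at most 62.5 mm and 10.7 degrees, less where a joint would pass 70% of its speed; a pose out of reach is approached as far as the arm can. A call with a gripper value outside its range is refused whole. The fingers move at their own pace and stop on an object; "newtons" is the grip in N (left out, the last holds). Time passes only in rows, so rows that do not move let the fingers close. It gives the time, the measured TCP pose, the force, the opening and the grip force at its end, in the units of the state.
- manip.read_state(): the state, without advancing time (a new reading comes with each control period).
- camera(name): name is "scene" or "top" or "wrist"; returns a dict with "image" (400x640x3 uint8, red, green, blue), "fx", "fy", "cx", "cy" (pixels), "k1" (the pictures are not rectified: a ray, as slopes to the right and down, at radius r is drawn at 1 + k1 r^2 times it, then the intrinsics apply), "R" (3x3) and "t" (3): a world point X has camera coordinates R X + t; the wrist camera has in their place "mount" (4x4, takes a point from camera to tool coordinates, whose origin is the TCP and whose axes are the flange's). Camera axes: x right, y down, z forward; pixel columns grow to the right and rows downward; lengths in mm; the calibration is good to about 2 mm. A picture is of the moment at which its call begins: read the wrist's pose just before it. There is no depth.
- manip.sign_off(): hands the job in; it is judged then, once.
The state is a dict: "clock": time; "joints": joint angles; "qd": joint speeds; "effort": joint torques, N m; "eef_pos": TCP position; "eef_rot": TCP orientation; "wrist_force": force on the tool from outside, world axes, zero at the start; "moment": the same for the moment, N m; "finger_gap": finger opening in mm; "finger_force": force on a finger pad.
Only numpy, scipy, OpenCV 4.12 (cv2) and the standard library are available. Lean on these libraries where they do the work, as an engineer would, in place of code of your own. Each camera call takes 0.05 s, during which the arm holds its last target. There are 200 camera calls.

TASK

Slide the loose blue cover fully home over the mould rack so that its forked end takes hold of the hinge rod. Then hold cover and rack together by their two neighbouring grips (orange and black), turn both right over onto the steel tray without letting the cover open, and let go. Finally take the rack alone by its green grip, lift it away and lower it gently, without dropping it, back to its starting rest, so that both wax blocks stay lying on the cover in the tray, and leave everything else on the bench undisturbed.

Things in the scene. Friction and masses are not known exactly. Their poses are not given: they have to be found in the camera images.
- fixture: White fixed turn-out fixture, base 150 x 340 x 8 mm. Origin on the bench under the middle of its hinge rod; x runs along the rod, y points level from the rod to the side where the rack starts, z up. Steel rod 10 mm thick at height 60 mm, between two posts at x = +-86 mm, 71 mm high. A rubber rest carries the rack at y > 0; the raised tray is at y < 0.
- tray (a point): Centre of the steel tray's floor, 101 mm from the rod on the fixture's y < 0 side, 54.5 mm above the bench. Tray 110 x 118 mm, with low rims at its two sides (x = +-53 mm) only. Fixture axes.
- rack (a joint): Angle (rad) of the mould rack about the hinge rod (axis at height 60 mm, in the plane of the pocket face): 0 = level on its rest, pockets up (start); pi/2 = upright over the rod; pi = turned over on the tray side (stop). It swings up over the rod towards fixture -y. Slight friction only: it falls if let go midway.
- rack_face (a point): Centre of the pocket face of the aluminium rack, 98 mm from the rod; z out of the pockets (up at the start), y away from the rod. Rack 0.45 kg, 108 mm wide along the rod, 34 to 162 mm from the rod, 23 mm thick, with two pockets 82 x 58 x 18 mm. Two 4 mm high curbs guide the cover with 3 mm play each side.
- rack_pair_grip (a point): Middle of the rack's black grip, beside the orange one: upright tongue 10 mm thick along the rod, 22 mm high (1 to 23 mm below the pocket face), projecting from the rack's end at 162 mm to 204 mm from the rod. The point is at x = -28 mm, 192 mm out from the rod, 12 mm below the pocket face, and turns with the rack. Its top is hidden by the cover until the cover is home.
- rack_lone_grip (a point): Middle of the rack's green grip, of the same shape as the black one but standing alone, free on both sides, at x = +38 mm, 192 mm out from the rod, 12 mm below the pocket face. Turns with the rack. It moves the rack without the cover.
- cover: Loose blue cover, plate 92 x 138 x 5 mm, 0.2 kg, on the pocket face; starts 22 to 42 mm out from home. Origin in its underside plane, on the rod's axis when home; axes as rack_face. Two forks (13 mm gap) at x = +-66 mm straddle the rod; fork bottom against rod stops the slide: that is home. It then turns about the rod with the rack or alone, and opens past upright unless held.
- cover_grip (a point): Middle of the cover's orange grip, a tongue 10 mm thick along x, 28 mm high, reaching 23 mm below the cover's underside, its outer end 16 mm beyond this point. Point at cover x = -15.5, y = 192, z = -12 mm. Home, it is 2.5 mm from the black grip: the pair is 22.5 mm wide, middle at fixture x = -22 mm. Squeezed hard (45 N) together along the rod's direction, they can turn between the fingers, so the hand may stay pointing down.
- block_a: Paraffin block 76 x 52 x 16 mm (ivory wax with green cassette back), 0.07 kg, lying loose in the pocket nearer the rod under the cover, 2 mm below the pocket face. Origin at the centre of its wax face (underside at the start); z up at the start, down when turned out.
- block_b: The same with a yellow cassette back, in the pocket farther from the rod.
- spot_a (a point): Point fixed to the cover, at its x = 0, y = 67 mm, z = -16 mm: where block_a's origin belongs once turned out onto the cover.
- spot_b (a point): Point fixed to the cover at x = 0, y = 129 mm, z = -16 mm: where block_b's origin belongs.
- spray_bottle: Bystander: white bottle 72 mm diameter, 190 mm tall, on the left. Origin under its centre.
- specimen_pot: Bystander: white pot, red cap, 60 mm diameter, 62 mm tall, just beyond the tray. Origin under its centre.
- brush: Bystander: brush 170 mm long lying beyond the rack side of the fixture. Its x axis runs along it.
- slide_box: Bystander: yellow slide box 90 x 160 x 34 mm on the right. Origin under its centre.
- mould_stack: Bystander: stack of steel moulds 85 x 62 x 48 mm on the left. Origin under its centre.
- stain_jar: Bystander: amber jar 64 mm diameter, 100 mm tall, on the right. Origin under its centre.

How it is judged (in metres and radians):
On the way, in this order (a step that is already met when the one before it is completed fails the run):
1. the cover is slid home on the level rack, its forks over the rod (y of cover_grip in the frame of fixture between 0.182 and 0.197 m and value of joint rack below 0.1 rad and angle between cover's own z axis and vertical below 0.1 rad), for 0.1 s.
2. rack and cover are turned right over together onto the tray (value of joint rack above 3.05 rad and angle between cover's own z axis and vertical above 3.04 rad), for 0.2 s.
At the end, for the whole second after the job is handed in: The rack is back on its rest (within 0.1 rad) and still; the cover lies inverted and level in the tray (within 0.1 rad) and still; each wax block lies wax face up on the cover (within 0.14 rad of level), within 15 mm of its spot, and still (value of joint rack below 0.1 rad and velocity of joint rack between -0.1 and 0.1 rad/s and angle between cover's own z axis and vertical above 3.04 rad and linear speed of each of cover, block_a, block_b below 0.02 m/s and angle between each of block_a, block_b's own z axis and vertical above 3 rad and distance between block_a and spot_a below 0.015 m and distance between block_b and spot_b below 0.015 m); the robot touches nothing.
It fails at once if the cover opens more than 0.12 rad away from the rack before it lies over in the tray, or is lifted from the tray when the rack is taken away (angle between the z axis of cover and the z axis of rack_face, either way round above 0.12 rad and angle between cover's own z axis and vertical below 2.9 rad).
It fails at once if the rack is dropped or flung (faster than 3 rad/s while over 0.1 rad from either stop) (value of joint rack between 0.1 and 3.04 rad and (velocity of joint rack above 3 rad/s or velocity of joint rack below -3 rad/s)).
It fails at once if a bystander is moved more than 30 mm (distance of any of spray_bottle, specimen_pot, brush, slide_box, mould_stack, stain_jar from where it was at the start of the episode above 0.03 m).
It also fails if it takes over 72 s, if anything falls off the work surface, if the arm or the gripper's body presses on something with over 40 N, if the wrist force passes 120 N, or if a joint passes its speed limit or range.

## Working session

There is one attempt and no reset: what is moved stays moved. The work goes in short steps, Python scripts to look and compute and a tool call to move; the robot and the scene stay as the last step left them, time stands still between calls to the robot, and variables do not carry over. Pictures are saved under pics/ and viewed, at most 13 in all, crops included, and the job is handed in when it is done.

Besides the shell and the picture viewer there is one more tool, called as name(argument=value, ...) on one line, values as JSON. move_arm: Moves the arm, as the interface text tells. Its arguments: {"type":"object","properties":{"dp":{"type":"array","items":{"type":"array","items":{"type":"number"}}},"rotation":{"type":"array","items":{"type":"array","items":{"type":"number"}}},"hand":{"type":"array","items":{"type":"number"}},"newtons":{"type":"number"}},"required":["dp","rotation","hand"]}

```bash
mkdir -p pics
python3 - <<'E'
from cell import manip, camera
import cv2,numpy as np,json
s=manip.read_state();print({k:np.round(v,3).tolist() for k,v in s.items()})
for n in("scene","top"):
    c=camera(n);cv2.imwrite(f"pics/{n}0.png",c["image"][:,:,::-1])
    print(n,{k:np.round(v,4).tolist() for k,v in c.items() if k!="image"})
E
```

```text
{'clock': 0.0, 'joints': [-1.416, 0.3, 1.522, -0.0, 1.321, -0.067], 'qd': [0.001, 0.0, -0.001, -0.001, -0.001, -0.001], 'effort': [0.004, -53.18, -35.273, 0.071, 0.024, -0.0], 'eef_pos': [120.947, -536.262, 204.897], 'eef_rot': [-3.14, -0.0, 0.222], 'wrist_force': [-0.61, -0.284, 1.387], 'moment': [-0.03, 0.044, 0.021], 'finger_force': 0.0, 'finger_gap': 94.08}
scene {'fx': 448.3512, 'fy': 448.3512, 'cx': 327.6873, 'cy': 202.0642, 'k1': -0.1133, 'R': [[0.8073, 0.5899, 0.0164], [0.3963, -0.5213, -0.7558], [-0.4373, 0.6167, -0.6546]], 't': [-459.6619, -154.6093, 1628.5037]}
top {'fx': 406.7416, 'fy': 406.7416, 'cx': 321.5349, 'cy': 205.0025, 'k1': -0.0382, 'R': [[-0.0005, -0.9999, -0.0135], [-0.9879, 0.0026, -0.1552], [0.1552, 0.0133, -0.9878]], 't': [7.725, 544.0553, 1139.5711]}
```

View pics/top0.png

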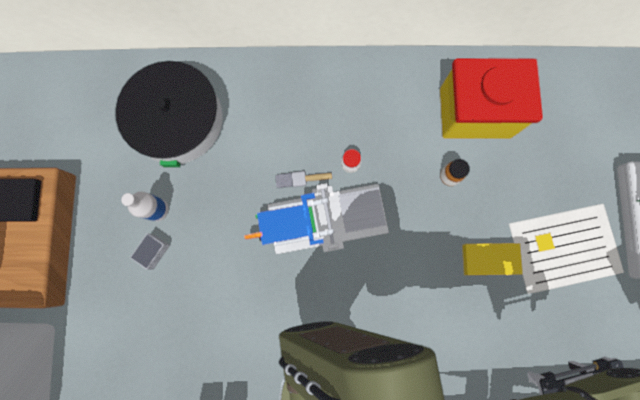

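View pics/scene0.png

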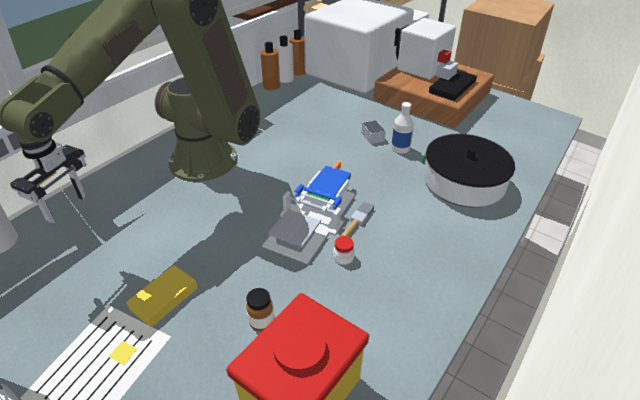

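The top view shows the blue cover around pixel (285,224), the orange grip at (252,236), the rod at about (320,212) and the tray at about (358,210). I'll work out a coarse pose and move the wrist camera over it.

```bash
cat > h.py <<'E'
import numpy as np,cv2
from scipy.spatial.transform import Rotation as Ro
from cell import manip,camera
def cam(n):
    s=manip.read_state();c=camera(n)
    if n=="wrist":
        M=np.eye(4);M[:3,:3]=Ro.from_euler("xyz",s["eef_rot"]).as_matrix();M[:3,3]=s["eef_pos"]
        W=np.linalg.inv(M@np.array(c["mount"]));c["R"],c["t"]=W[:3,:3],W[:3,3]
    c["R"]=np.array(c["R"]);c["t"]=np.array(c["t"]);return c
def K(c):return np.array([[c["fx"],0,c["cx"]],[0,c["fy"],c["cy"]],[0,0,1.]]),np.array([c["k1"],0,0,0.])
def proj(c,X):
    k,d=K(c);return cv2.projectPoints(np.array(X,float).reshape(-1,1,3),cv2.Rodrigues(c["R"])[0],c["t"],k,d)[0][:,0]
def back(c,px,z):
    k,d=K(c);p=cv2.undistortPoints(np.array(px,float).reshape(-1,1,2),k,d)[:,0]
    r=np.c_[p,np.ones(len(p))]@c["R"];o=-c["R"].T@c["t"]
    return o+r*((z-o[2])/r[:,2])[:,None]
E
python3 - <<'E'
from h import *
c=cam("top")
print(back(c,[[252,236],[285,224],[320,212],[358,210]],60).round())
print(np.array(camera("wrist")["mount"]).round(3))
im=c["image"][165:255,235:400,::-1]
cv2.imwrite("pics/tc.png",cv2.resize(im,None,fx=4.8,fy=4.8,interpolation=cv2.INTER_CUBIC))
E
```

```text
[[453. 204.  60.]
 [487. 111.  60.]
 [521.  11.  60.]
 [527. -97.  60.]]
[[ 0.0000e+00 -9.7300e-01 -2.2900e-01  6.6312e+01]
 [ 1.0000e+00  0.0000e+00 -0.0000e+00  3.7900e-01]
 [ 1.0000e-03 -2.2900e-01  9.7300e-01 -1.7836e+02]
 [ 0.0000e+00  0.0000e+00  0.0000e+00  1.0000e+00]]
```

View pics/tc.png

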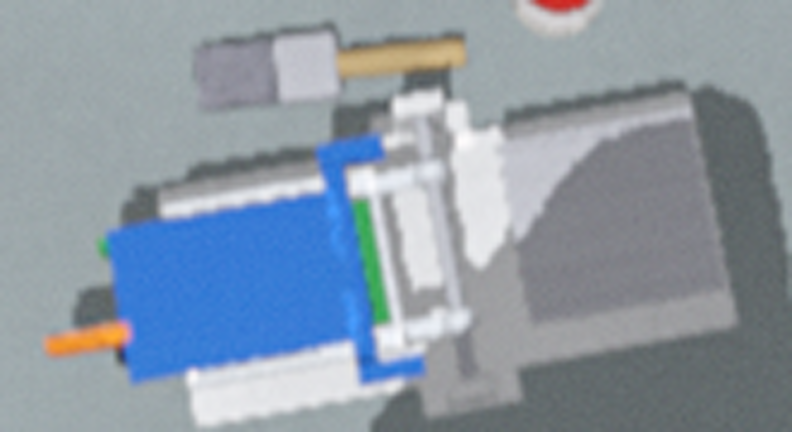

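The crop shows the fixture yawed about +0.2 rad: the rod runs through crop pixels (425,125) to (465,370), and the orange grip is at (90,340). I'll bring the wrist camera over it.

move_arm(dp=[[18.5,30,3],[18.5,30,3],[18.5,30,3],[18.5,30,3],[18.5,30,3],[18.5,30,3],[18.5,30,3],[18.5,30,3],[18.5,30,3],[18.5,30,3]], rotation=[[0,0,0.078],[0,0,0.078],[0,0,0.078],[0,0,0.078],[0,0,0.078],[0,0,0.078],[0,0,0.078],[0,0,0.078],[0,0,0.078],[0,0,0.078]], hand=[1,1,1,1,1,1,1,1,1,1])

```text
clock: 1.45
eef_pos: [306.4, -235.5, 235.5]
eef_rot: [3.142, 0.0, 1.004]
wrist_force: [0.2, 0.0, 0.4]
finger_gap: 94.3
finger_force: 0.0
```

move_arm(dp=[[18.5,30,3],[18.5,30,3],[18.5,30,3],[18.5,30,3],[18.5,30,3],[18.5,30,3],[18.5,30,3],[18.5,30,3],[18.5,30,3],[18.5,30,3]], rotation=[[0,0,0.078],[0,0,0.078],[0,0,0.078],[0,0,0.078],[0,0,0.078],[0,0,0.078],[0,0,0.078],[0,0,0.078],[0,0,0.078],[0,0,0.078]], hand=[0.6,0.6,0.6,0.6,0.6,0.6,0.6,0.6,0.6,0.6])

```text
clock: 2.7
eef_pos: [491.4, 64.6, 265.5]
eef_rot: [-3.141, 0.0, 1.784]
wrist_force: [-0.1, -1.1, -0.8]
finger_gap: 56.4
finger_force: 0.0
```

Run:
```python
from h import *
s=manip.read_state();print(s["eef_pos"],s["eef_rot"],s["joints"])
c=cam("wrist");import pickle;pickle.dump(c,open("w1.pkl","wb"));print(c["fx"],c["cx"],c["cy"],c["k1"])
cv2.imwrite("pics/w1.png",cv2.resize(c["image"][:,:,::-1],(800,500),interpolation=cv2.INTER_AREA))
```

```text
[491.4366503   64.5916767  265.46956756] [-3.14149733e+00  3.70384362e-05  1.78448464e+00] [ 5.68057595e-02  1.35970034e-01  1.58039637e+00 -5.20257234e-05
  1.42531461e+00 -1.56875010e-01]
332.173152226003 319.7140374853711 201.04562633597357 -0.01831660563922543
```

View pics/w1.png

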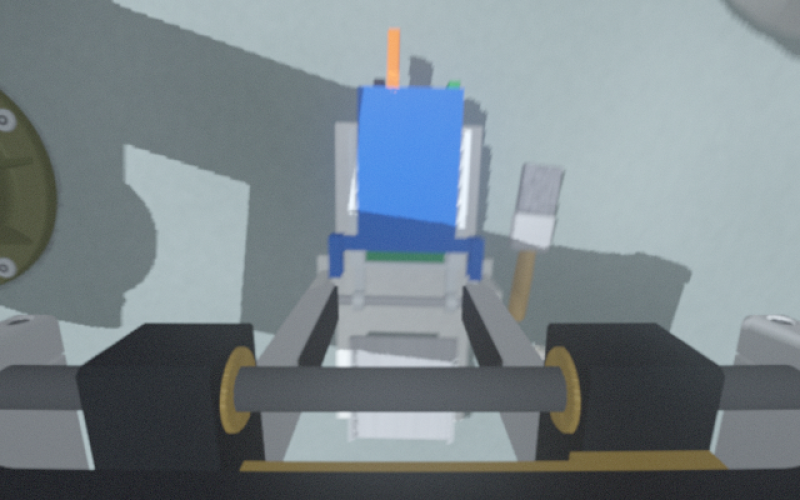

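The wrist view shows the cover plate with its far corners at (358,88) and (463,87), the orange grip at x 387 to 400 with its tip at y 28, and the fork ends at (336,277) and (477,277). Next I'll measure by colour and fit the fixture model.

Run:
```python
from h import *
import pickle;c=pickle.load(open("w1.pkl","rb"));im=c["image"]
h=cv2.cvtColor(im,cv2.COLOR_RGB2HSV)
def pts(lo,hi):
    m=cv2.inRange(h,lo,hi);n,l,st,_=cv2.connectedComponentsWithStats(m);i=1+st[1:,4].argmax();print(st[i]);return np.argwhere(l==i)[:,::-1]
b=pts((100,150,60),(125,255,255));o=pts((5,150,120),(20,255,255))
ob=back(c,o,65)
print("orange rect",cv2.minAreaRect(ob[:,:2].astype(np.float32)))
bb=back(c,b,65)[:,:2]
# plate part: rows above the fork
pl=bb[b[:,1]<180]
# yaw from left/right edges of plate rows
L=[];R_=[]
for r in range(80,175):
    q=b[b[:,1]==r][:,0]; L.append((q.min()-.5+.5,r));R_.append((q.max()+.5,r))
for e in(L,R_):
    w=back(c,e,65)[:,:2];vx,vy,x0,y0=cv2.fitLine(w.astype(np.float32),cv2.DIST_HUBER,0,.01,.01).ravel();print("edge",np.arctan2(-vx,vy)if vy>0 else np.arctan2(vx,-vy),x0,y0)
# express blue extents in frame yaw .2135
for yaw in(.2,.21,.22):
    ey=np.array([-np.sin(yaw),np.cos(yaw)]);ex=np.array([np.cos(yaw),np.sin(yaw)])
    print(yaw,[(np.percentile(q@ex,[.2,99.8]).round(1),np.percentile(q@ey,[.1,99.9]).round(1)) for q in(bb,pl,ob[:,:2])])
crop=im[165:290,230:420,::-1]
cv2.imwrite("pics/w1c.png",cv2.resize(crop,None,fx=4.2,fy=4.2,interpolation=cv2.INTER_CUBIC))
```

```text
[  264    70   114   150 10456]Traceback (most recent call last):
  File "<stdin>", line 6, in <module>
  File "<stdin>", line 5, in pts
ValueError: attempt to get argmax of an empty sequence
```

Run:
```python
from h import *
import pickle;c=pickle.load(open("w1.pkl","rb"));im=c["image"]
h=cv2.cvtColor(im,cv2.COLOR_RGB2HSV);print(h[45,315])
def pts(lo,hi):
    m=cv2.inRange(h,lo,hi);n,l,st,_=cv2.connectedComponentsWithStats(m);i=1+st[1:,4].argmax();print(st[i]);return np.argwhere(l==i)[:,::-1]
b=pts((100,150,60),(125,255,255));o=pts((3,120,120),(28,255,255))
ob=back(c,o,65)[:,:2];bb=back(c,b,65)[:,:2];pl=bb[b[:,1]<180]
print("orange rect",cv2.minAreaRect(ob.astype(np.float32)))
for f in(np.min,np.max):
    e=[(f(b[b[:,1]==r][:,0])+(.5 if f is np.max else -.5),r) for r in range(80,165)]
    vx,vy,x0,y0=cv2.fitLine(back(c,e,65)[:,:2].astype(np.float32),cv2.DIST_HUBER,0,.01,.01).ravel();print("edge yaw",np.arctan(-vx/vy),x0,y0)
for yaw in(.2,.21,.22):
    ey=np.array([-np.sin(yaw),np.cos(yaw)]);ex=np.array([np.cos(yaw),np.sin(yaw)])
    print(yaw,[(np.percentile(q@ex,[.2,99.8]).round(1),np.percentile(q@ey,[.1,99.9]).round(1)) for q in(bb,pl,ob)])
crop=im[165:290,230:420,::-1]
cv2.imwrite("pics/w1c.png",cv2.resize(crop,None,fx=4.2,fy=4.2,interpolation=cv2.INTER_CUBIC))
```

```text
[ 13 135 245]
[  264    70   114   150 10456]
[311  25   8  43 323]
orange rect ((455.4454650878906, 205.34088134765625), (7.435336112976074, 41.54102325439453), 11.944398880004883)
edge yaw 0.19193718 441.20505 123.23209
edge yaw 0.1818851 527.9456 143.08043
0.2 [(array([430.9, 553.5]), array([-79.2,  85.7])), (array([457.3, 545.9]), array([-31.9,  85.8])), (array([483.3, 490.9]), array([ 90. , 131.6]))]
0.21 [(array([430.3, 553. ]), array([-83.5,  81. ])), (array([457.5, 546.5]), array([-36.6,  81. ])), (array([484.5, 492. ]), array([ 85.1, 126.7]))]
0.22 [(array([429.7, 552.5]), array([-87.8,  76.3])), (array([457.4, 547.1]), array([-41.7,  76.3])), (array([485.3, 493.1]), array([ 80.2, 121.8]))]
```

View pics/w1c.png

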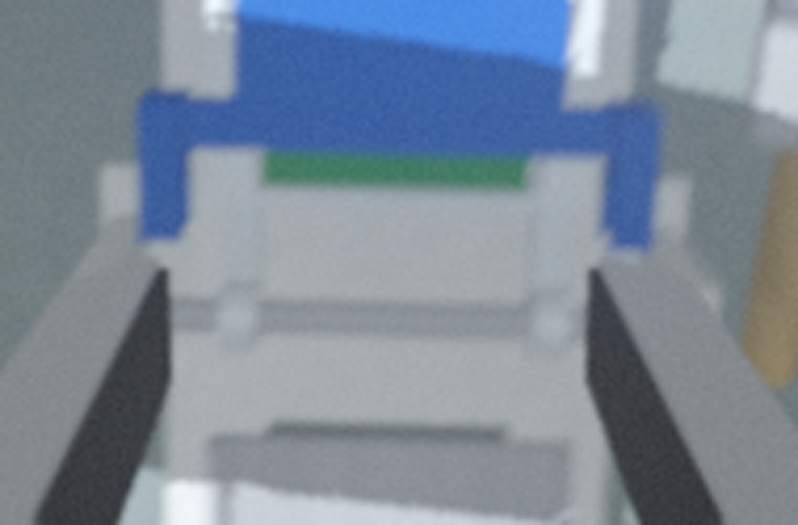

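The crop shows the rod at about y 318 (314 at the left, 322 at the right), the hinge arms at x 237 and 552, and the fork tips at y 240, short of the rod.

Run:
```python
from h import *
import pickle;c=pickle.load(open("w1.pkl","rb"))
P=lambda q:np.array(q)/4.2+[230,165]-.5
r=back(c,P([[190,314],[570,322],[237,319],[552,323]]),60)[:,:2];print(r.round(1))
d=r[1]-r[0];print("rod yaw",np.arctan2(d[1],d[0]));d=r[3]-r[2];print(np.arctan2(d[1],d[0]))
# fine: dark edge row of the rod per column
g=cv2.cvtColor(c["image"],cv2.COLOR_RGB2GRAY).astype(float)
e=[]
for x in list(range(292,355)):
    col=g[233:248,x];col=col-np.median(col);w=np.clip(-col-3,0,None);
    if w.sum()>0:e.append((x,233+(w*np.arange(15)).sum()/w.sum()))
w=back(c,e,60)[:,:2];vx,vy,x0,y0=cv2.fitLine(w.astype(np.float32),cv2.DIST_HUBER,0,.01,.01).ravel();print("rod fit",np.arctan(vy/vx),x0,y0)
# rack side/curb edges: gradients cols across rows 110-160
for row in(110,130,150,210,214):
    gr=np.abs(np.diff(g[row]));print(row,[(int(i),int(gr[i])) for i in np.where(gr>14)[0] if 250<i<400])
for yaw in(.19,.2,.21):
    ey=np.array([-np.sin(yaw),np.cos(yaw)]);ex=np.array([np.cos(yaw),np.sin(yaw)])
    print(yaw,"mid arms x",(r[2]+r[3])/2@ex,"rod y",[x0,y0]@ey,(r[2]+r[3])/2@ey)
```

```text
[[453.4 -17.8]
 [561.9   3.3]
 [467.  -16.4]
 [556.9   1.9]]
rod yaw 0.1918239609627063
0.2005972154001053
rod fit 0.19548425 509.1212 -6.510195
110 [(267, 21), (285, 20), (368, 18), (369, 28), (370, 26), (375, 18), (376, 25), (377, 16), (384, 18), (385, 18), (386, 15), (387, 24)]
130 [(267, 17), (268, 16), (366, 20), (367, 35), (368, 24), (369, 15), (374, 17), (375, 27), (383, 16), (384, 16), (391, 22), (392, 19)]
150 [(268, 15), (279, 23), (280, 24), (283, 18), (285, 23), (286, 21), (365, 24), (366, 15), (368, 21), (369, 19), (373, 18), (374, 26), (382, 18)]
210 [(253, 19), (262, 23), (263, 20), (273, 25), (274, 24), (372, 21), (373, 19), (374, 15), (384, 15), (385, 19), (386, 19), (394, 17)]
214 [(262, 17), (263, 29), (273, 27), (274, 19), (275, 18), (372, 17), (373, 27), (383, 17), (384, 16), (385, 21), (392, 15)]
0.19 mid arms x 501.3740299443169 rod y -102.54510330926936 -103.82549930485999
0.2 mid arms x 500.31072376283953 rod y -107.52718949527055 -108.83396481067788
0.21 mid arms x 499.1973869259102 rod y -112.49852305192789 -113.83154701070937
```

Fixture estimate: yaw 0.195, with the rod middle at ex=501 and ey=-105.5. That puts the cover grip at y≈225, 33 mm out, which fits the 22 to 42 mm given. I'll push the orange end with shut fingers.

move_arm(dp=[[-11,46,-15],[-11,46,-15],[-11,46,-15],[-10.5,47.5,-15],[0,0,-40],[0,0,-40],[0,0,-40],[0,0,-43],[0,0,0]], rotation=[[0,0,-0.018],[0,0,0],[0,0,0],[0,0,0],[0,0,0],[0,0,0],[0,0,0],[0,0,0],[0,0,0]], hand=[0,0,0,0,0,0,0,0,0], newtons=45)

```text
clock: 3.88
eef_pos: [445.9, 248.2, 40.3]
eef_rot: [-3.136, 0.001, 1.764]
wrist_force: [0.8, 0.0, 0.0]
finger_gap: 0.4
finger_force: 0.0
```

Run:
```python
from h import *
s=manip.read_state();print(s["eef_pos"],s["eef_rot"],s["finger_gap"])
c=cam("wrist");im=c["image"]
cv2.imwrite("pics/w2.png",cv2.resize(im[150:400,200:440,::-1],(576,600),interpolation=cv2.INTER_CUBIC))
```

```text
[445.94832045 248.21813802  40.25183596] [-3.13625991e+00  1.33113219e-03  1.76372504e+00] 0.43195339293329355
```

View pics/w2.png

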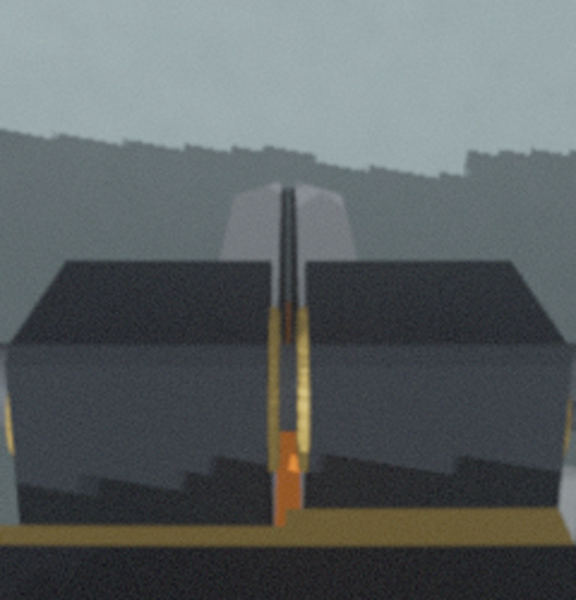

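The fingers are lined up with the orange tongue, which is visible through the gap. I'll push along -y of the fixture.

move_arm(dp=[[1.16,-5.9,0],[1.16,-5.9,0],[1.16,-5.9,0],[0.97,-4.9,0],[0.97,-4.9,0],[0.97,-4.9,0],[0.97,-4.9,0],[0.58,-2.9,0]], rotation=[[0,0,0],[0,0,0],[0,0,0],[0,0,0],[0,0,0],[0,0,0],[0,0,0],[0,0,0]], hand=[0,0,0,0,0,0,0,0])

```text
clock: 4.92
eef_pos: [455.5, 208.6, 42.5]
eef_rot: [3.141, -0.0, 1.764]
wrist_force: [-1.4, 4.2, 2.6]
finger_gap: 0.3
finger_force: 1.7
```

move_arm(dp=[[0.4,-2,0],[0.4,-2,0],[0.2,-1,0]], rotation=[[0,0,0],[0,0,0],[0,0,0]], hand=[0,0,0])

```text
clock: 5.3
eef_pos: [456.4, 203.7, 42.5]
eef_rot: [3.142, -0.0, 1.764]
wrist_force: [-1.1, 3.4, 2.8]
finger_gap: 0.4
finger_force: 1.8
```

move_arm(dp=[[0.2,-1,0],[0.2,-1,0]], rotation=[[0,0,0],[0,0,0]], hand=[0,0])

```text
clock: 5.55
eef_pos: [456.9, 202.8, 42.6]
eef_rot: [3.141, -0.002, 1.764]
wrist_force: [-1.0, 16.6, 0.7]
finger_gap: -0.3
finger_force: 8.3
```

move_arm(dp=[[0.2,-1,0],[0.2,-1,0]], rotation=[[0,0,0],[0,0,0]], hand=[0,0])

```text
clock: 5.8
eef_pos: [457.4, 202.4, 42.7]
eef_rot: [3.139, -0.004, 1.763]
wrist_force: [-2.7, 31.8, -1.1]
finger_gap: 0.6
finger_force: 15.6
```

Contact came at the predicted home position, with the front at y≈208. I'll back off, rise, go over the pair and look.

move_arm(dp=[[-1.4,7,0],[-1.4,7,0],[0,0,40],[0,0,40],[0,0,40],[-0.7,-19,0],[-0.7,-19,0],[0,0,0]], rotation=[[0,0,0],[0,0,0],[0,0,0],[0,0,0],[0,0,0],[0,0,0],[0,0,0],[0,0,0]], hand=[0,0,0,0,0.55,0.55,0.55,0.55])

```text
clock: 6.8
eef_pos: [452.6, 174.2, 161.3]
eef_rot: [-3.14, 0.0, 1.762]
wrist_force: [0.5, -0.5, 0.6]
finger_gap: 36.9
finger_force: 0.0
```

Run:
```python
from h import *
s=manip.read_state();print(s["eef_pos"],s["eef_rot"],s["finger_gap"])
c=cam("wrist");im=c["image"];import pickle;pickle.dump(c,open("w3.pkl","wb"))
ex=np.array([.981,.1938]);ey=np.array([-.1938,.981])
p=np.array(s["eef_pos"])[:2];print("fix xy",p@ex-501,p@ey+105.6)
h=cv2.cvtColor(im,cv2.COLOR_RGB2HSV)
m=cv2.inRange(h,(3,120,120),(28,255,255));n,l,st,_=cv2.connectedComponentsWithStats(m);print(st[1:][st[1:,4]>30])
cv2.imwrite("pics/w3.png",im[140:400,160:480,::-1].repeat(2,0).repeat(2,1))
```

```text
[452.57896057 174.23268157 161.32391341] [-3.13950242e+00  4.02088873e-04  1.76183236e+00] 36.89999652562086
fix xy -23.253745988348328 188.8124580649515
[[324 178  12  55 597]]
```

View pics/w3.png

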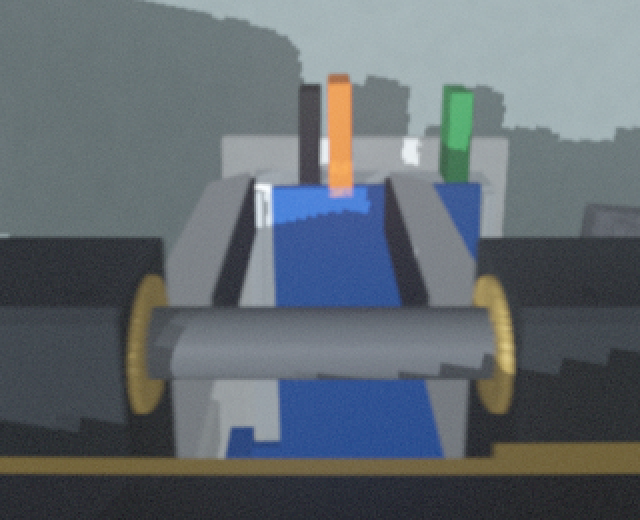

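The cover is home: orange sticks out about 4 mm past black, and the pair sits just right of the finger middle. I'll shift slightly, descend and squeeze.

move_arm(dp=[[0.7,3.4,0],[0,0,-40],[0,0,-40],[0,0,-32],[0,0,-20],[0,0,0],[0,0,0],[0,0,0],[0,0,0]], rotation=[[0,0,0],[0,0,0],[0,0,0],[0,0,0],[0,0,0],[0,0,0],[0,0,0],[0,0,0],[0,0,0]], hand=[0.55,0.55,0.55,0.55,0.55,0.2,0.1,0,0], newtons=45)

```text
clock: 7.98
eef_pos: [451.9, 178.8, 31.0]
eef_rot: [-3.137, 0.0, 1.764]
wrist_force: [-15.9, -5.1, 15.2]
finger_gap: 19.9
finger_force: 45.1
```

move_arm(dp=[[0,0,0],[0,0,0],[0,0,0]], rotation=[[0,0,0],[0,0,0],[0,0,0]], hand=[0,0,0])

```text
clock: 8.35
eef_pos: [451.9, 178.8, 31.1]
eef_rot: [-3.137, 0.0, 1.763]
wrist_force: [-17.0, -4.1, 15.2]
finger_gap: 19.3
finger_force: 45.1
```

Run:
```python
import numpy as np
ey=np.array([-.1938,.981]);r=193.7;f=-.0517
d=np.r_[.06,.1,np.full(23,.12),.1,.08,.0416];th=np.cumsum(np.r_[0,d]);print(th[-1],len(d))
y=r*np.cos(f+th);z=r*np.sin(f+th);dp=np.c_[np.diff(y)[:,None]*ey,np.diff(z)].round(1)
for i in range(0,len(d),10):print(dp[i:i+10].tolist(),th[i:i+10][-1])
```

```text
3.1416000000000017 28
[[-0.0, 0.2, 11.6], [0.2, -1.1, 19.3], [0.8, -3.8, 22.9], [1.3, -6.5, 22.3], [1.8, -9.0, 21.3], [2.3, -11.5, 20.1], [2.7, -13.8, 18.5], [3.1, -15.8, 16.7], [3.5, -17.7, 14.7], [3.8, -19.3, 12.4]] 1.0
[[4.1, -20.6, 9.9], [4.3, -21.6, 7.4], [4.4, -22.3, 4.7], [4.5, -22.7, 1.9], [4.5, -22.8, -0.9], [4.4, -22.5, -3.6], [4.3, -21.9, -6.4], [4.2, -21.0, -9.0], [3.9, -19.8, -11.5], [3.6, -18.3, -13.8]] 2.200000000000001
[[3.3, -16.6, -16.0], [2.9, -14.6, -17.9], [2.4, -12.4, -19.5], [2.0, -10.0, -20.9], [1.5, -7.5, -22.0], [0.8, -4.2, -18.9], [0.4, -2.0, -15.4], [0.1, -0.6, -8.0]] 3.1416000000000017
```

move_arm(dp=[[-1.2,0,13],[0.2,-1.1,19.3],[0.8,-3.8,22.9],[1.3,-6.5,22.3]], rotation=[[0,0,0],[0,0,0],[0,0,0],[0,0,0]], hand=[0,0,0,0])

```text
clock: 8.85
eef_pos: [454.0, 167.2, 108.6]
eef_rot: [-3.14, 0.0, 1.764]
wrist_force: [-0.4, -5.2, -10.6]
finger_gap: 19.3
finger_force: 45.0
```

move_arm(dp=[[1.8,-9.0,21.3],[2.3,-11.5,20.1],[2.7,-13.8,18.5],[3.1,-15.8,16.7],[3.5,-17.7,14.7],[3.8,-19.3,12.4],[4.1,-20.6,9.9],[4.3,-21.6,7.4]], rotation=[[0,0,0],[0,0,0],[0,0,0],[0,0,0],[0,0,0],[0,0,0],[0,0,0],[0,0,0]], hand=[0,0,0,0,0,0,0,0])

```text
clock: 9.85
eef_pos: [478.0, 38.2, 228.9]
eef_rot: [-3.136, -0.002, 1.764]
wrist_force: [-15.5, -1.1, -9.5]
finger_gap: 19.7
finger_force: 45.0
```

move_arm(dp=[[3.4,-22.3,4.7],[3.9,-22.7,1.9],[4.2,-22.8,-0.9],[4.1,-22.5,-3.6],[4.0,-21.9,-6.4],[3.9,-21.0,-9.0],[3.7,-19.8,-11.5],[3.4,-18.3,-13.8]], rotation=[[0,0,0],[0,0,0],[0,0,0],[0,0,0],[0,0,0],[0,0,0],[0,0,0],[0,0,0]], hand=[0,0,0,0,0,0,0,0])

```text
clock: 10.85
eef_pos: [511.5, -137.2, 194.9]
eef_rot: [3.138, 0.009, 1.763]
wrist_force: [-11.8, -22.7, 27.4]
finger_gap: 17.8
finger_force: 45.0
```

The radius reads 200 mm against 194 expected, and the gap has shrunk. I'll check with one combined picture.

Run:
```python
from h import *
s=manip.read_state();print(s["eef_pos"],s["wrist_force"],s["moment"],s["finger_gap"])
a=cam("wrist");b=cam("scene");t=cam("top")
A=cv2.resize(a["image"][150:400,200:440],(400,417),interpolation=cv2.INTER_CUBIC)
B=cv2.resize(b["image"][130:270,240:375],(400,415),interpolation=cv2.INTER_CUBIC)
H=np.hstack([A[:415],B[:415]]);cv2.imwrite("pics/m1.png",H[:,:,::-1])
```

```text
[ 511.54785109 -137.15587322  194.92778903] [-11.76982317 -22.74425446  27.42665869] [-3.59894435  2.24027855  0.32528254] 17.788897712603617
```

View pics/m1.png

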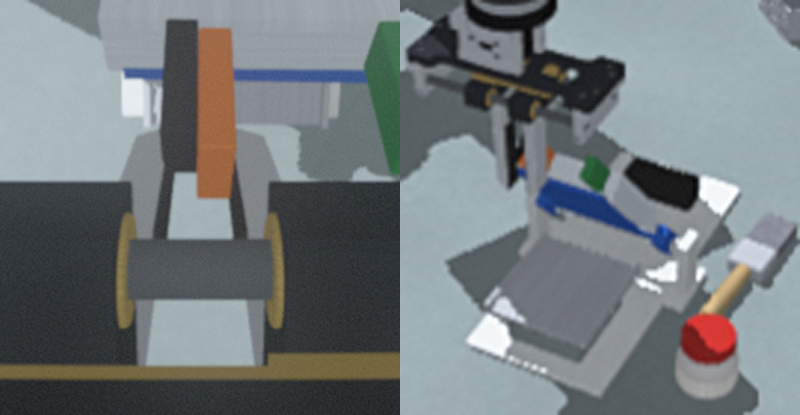

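The cover is still closed on the rack and both tongues are held. The four measured points fit one circle with the rod about 5.6 mm further in -y and r≈199, so I'll correct the arc.

move_arm(dp=[[0.9,-13.1,-2.6],[3.1,-16.7,-16.8],[2.7,-14.6,-18.8],[2.3,-12.2,-20.4],[1.8,-9.7,-21.8],[0,0,0]], rotation=[[0,0,0],[0,0,0],[0,0,0],[0,0,0],[0,0,0],[0,0,0]], hand=[0,0,0,0,0,0])

```text
clock: 11.75
eef_pos: [522.8, -201.5, 109.9]
eef_rot: [3.139, 0.003, 1.762]
wrist_force: [5.0, -9.4, 2.6]
finger_gap: 18.6
finger_force: 45.2
```

move_arm(dp=[[1.3,-7.2,-22.5],[0.8,-4.4,-20],[0.4,-2,-12],[0,0,0]], rotation=[[0,0,0],[0,0,0],[0,0,0],[0,0,0]], hand=[0,0,0,0])

```text
clock: 12.25
eef_pos: [525.0, -214.6, 55.3]
eef_rot: [3.14, 0.003, 1.763]
wrist_force: [3.4, -8.8, -0.6]
finger_gap: 19.5
finger_force: 45.1
```

move_arm(dp=[[0,0,-4],[0,0,-2],[0,0,0]], rotation=[[0,0,0],[0,0,0],[0,0,0]], hand=[0,0,0])

```text
clock: 12.62
eef_pos: [525.1, -215.0, 50.2]
eef_rot: [3.139, 0.004, 1.763]
wrist_force: [3.0, -13.9, -0.9]
finger_gap: 19.4
finger_force: 45.1
```

move_arm(dp=[[0,0,-2],[0,0,-1],[0,0,0]], rotation=[[0,0,0],[0,0,0],[0,0,0]], hand=[0,0,0])

```text
clock: 13.0
eef_pos: [525.1, -215.1, 47.3]
eef_rot: [3.139, 0.004, 1.763]
wrist_force: [3.0, -14.0, -0.1]
finger_gap: 19.2
finger_force: 45.1
```

move_arm(dp=[[0,0,-2],[0,0,-1],[0,0,0]], rotation=[[0,0,0],[0,0,0],[0,0,0]], hand=[0,0,0])

```text
clock: 13.38
eef_pos: [525.2, -215.2, 44.3]
eef_rot: [3.139, 0.004, 1.763]
wrist_force: [2.4, -15.4, -0.3]
finger_gap: 19.4
finger_force: 45.1
```

move_arm(dp=[[0,0,-2],[0,0,-1],[0,0,0]], rotation=[[0,0,0],[0,0,0],[0,0,0]], hand=[0,0,0])

```text
clock: 13.75
eef_pos: [525.2, -215.3, 41.3]
eef_rot: [3.139, 0.004, 1.763]
wrist_force: [2.8, -15.3, -0.3]
finger_gap: 19.1
finger_force: 45.1
```

Run:
```python
from h import *
a=cam("wrist");b=cam("scene");t=cam("top")
f=lambda i,s:cv2.resize(i,s,interpolation=cv2.INTER_CUBIC)
A=f(a["image"][150:400,200:440],(400,300));T=f(t["image"][165:255,280:400],(400,300))
B=f(b["image"][170:270,235:365],(400,600))
B=f(b["image"][160:275,220:375],(400,300));B2=f(b["image"][190:240,260:330],(400,300))
cv2.imwrite("pics/m2.png",np.vstack([np.hstack([A,T]),np.hstack([B,B2])])[:,:,::-1])
```

```text
(no output)
```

View pics/m2.png

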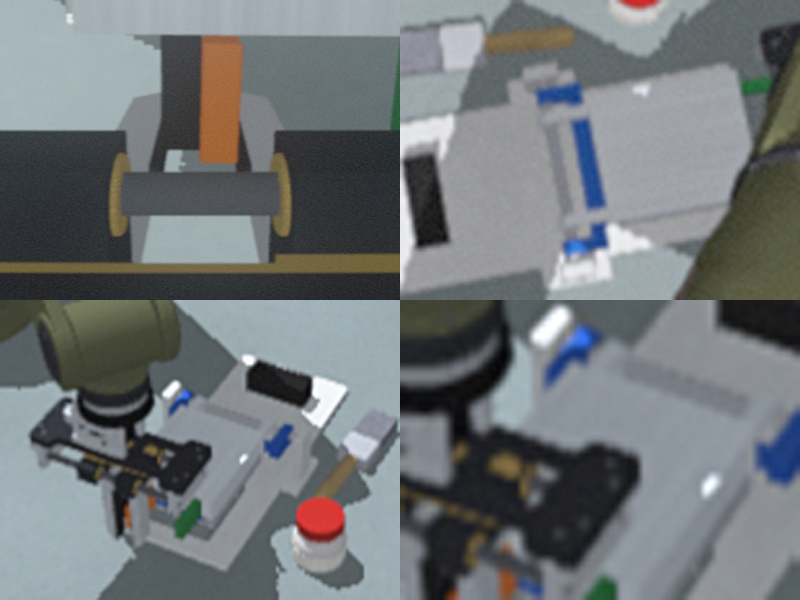

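The rack looks turned over and lying in the tray, with the cover's forks around the rod and the cover underneath. I'll release the pair.

move_arm(dp=[[0,0,0],[0,0,0],[0,0,0],[0,0,0],[0,0,0]], rotation=[[0,0,0],[0,0,0],[0,0,0],[0,0,0],[0,0,0]], hand=[0.3,0.4,0.45,0.45,0.45])

```text
clock: 14.52
eef_pos: [524.3, -212.6, 40.4]
eef_rot: [-3.142, -0.0, 1.764]
wrist_force: [-0.5, 1.2, -0.3]
finger_gap: 42.6
finger_force: 0.0
```

move_arm(dp=[[0,0,40],[0,0,40],[0,0,40],[0,0,40],[0,0,0]], rotation=[[0,0,0],[0,0,0],[0,0,0],[0,0,0],[0,0,0]], hand=[0.45,0.45,0.45,0.45,0.45])

```text
clock: 15.15
eef_pos: [525.3, -213.1, 203.5]
eef_rot: [3.137, 0.003, 1.764]
wrist_force: [-0.1, -0.4, 1.1]
finger_gap: 42.3
finger_force: 0.0
```

Run:
```python
from h import *
s=manip.read_state();print(s["eef_pos"],s["eef_rot"],s["finger_gap"],s["wrist_force"])
a=cam("wrist");b=cam("scene");t=cam("top");import pickle;pickle.dump((a,b,t),open("w5.pkl","wb"))
for c in(a,b,t):
  h=cv2.cvtColor(c["image"],cv2.COLOR_RGB2HSV)
  for n,lo,hi in(("o",(3,120,100),(20,255,255)),("g",(55,100,40),(85,255,255)),("b",(100,150,60),(125,255,255))):
    m=cv2.inRange(h,lo,hi);k,l,st,ce=cv2.connectedComponentsWithStats(m);print(n,[(st[i].tolist(),ce[i].round(1).tolist()) for i in range(1,k) if st[i,4]>15])
cv2.imwrite("pics/w5.png",cv2.resize(np.vstack([a["image"][60:400,150:520],b["image"][160:275,220:375].repeat(3,0).repeat(3,1)[:340,:370]]) if 0 else a["image"][:,:,::-1],(800,500)))
```

```text
[ 525.31478005 -213.13248089  203.48748191] [3.13732402 0.00321595 1.76390704] 42.3490056691864 [-0.05198723 -0.40927896  1.08781017]
o [([318, 152, 12, 49, 453], [323.7, 176.1]), ([363, 330, 22, 40, 457], [372.2, 346.9])]
g [([377, 153, 14, 43, 441], [384.4, 174.4])]
b []
o [([290, 37, 14, 6, 53], [296.2, 39.7]), ([266, 49, 12, 7, 44], [272.4, 52.6]), ([266, 58, 6, 16, 39], [268.0, 65.7]), ([374, 64, 120, 61, 2459], [429.7, 93.2]), ([380, 68, 16, 12, 28], [386.6, 74.4]), ([268, 232, 12, 17, 113], [273.9, 240.1]), ([247, 304, 25, 15, 138], [258.1, 311.8]), ([324, 349, 39, 51, 71], [343.8, 373.2]), ([235, 381, 23, 19, 35], [246.0, 390.1])]
g [([423, 154, 4, 10, 22], [424.1, 158.4]), ([288, 238, 10, 15, 82], [292.5, 245.0])]
b [([393, 131, 18, 16, 222], [401.2, 139.3]), ([286, 195, 9, 9, 27], [289.8, 198.1]), ([323, 207, 10, 13, 70], [327.7, 213.7])]
o [([452, 68, 80, 56, 172], [472.8, 107.6]), ([0, 168, 69, 140, 5819], [29.3, 245.7]), ([62, 209, 9, 15, 36], [65.8, 216.1])]
g [([160, 161, 20, 6, 108], [169.5, 163.5]), ([383, 188, 13, 6, 49], [388.9, 190.2])]
b [([321, 190, 13, 6, 54], [327.7, 192.7]), ([149, 198, 16, 22, 137], [158.5, 209.8]), ([332, 202, 9, 25, 104], [336.2, 214.3]), ([330, 233, 12, 8, 43], [336.5, 237.0])]
```

Run:
```python
from h import *
import pickle;a,b,t=pickle.load(open("w5.pkl","rb"))
def tri(obs):
    A=[];y=[]
    for c,p in obs:
        k,d=K(c);u=cv2.undistortPoints(np.array(p,float).reshape(1,1,2),k,d)[0,0]
        for i in(0,1):A.append(c["R"][i]-u[i]*c["R"][2]);y.append(u[i]*c["t"][2]-c["t"][i])
    return np.linalg.lstsq(np.array(A),np.array(y),rcond=None)[0]
for n,w,s,tt in(("g",[384.4,174.4],[292.5,245],[388.9,190.2]),):
    print(n,tri([(a,w),(b,s),(t,tt)]),tri([(a,w),(b,s)]),tri([(a,w),(t,tt)]))
print("o",tri([(a,[323.7,176.1]),(b,[273.9,240.1])]))
for z in(73,83):print(z,back(a,[[377,153],[390,153],[377,195.5],[391,195.5]],z)[:,:2].round(1).tolist())
print("orange z78",back(a,[[318,152],[329,152],[318,200.5],[330,200.5]],83)[:,:2].round(1).tolist())
# forks/rod: blue strip in top view between arms
ex=np.array([np.cos(.185),np.sin(.185)]);ey=np.array([-ex[1],ex[0]])
for p in((525.3,-213.1),):print(np.array(p)@ex,np.array(p)@ey)
```

```text
g [ 582.24763333 -183.69372205   73.32153596] [ 582.61949118 -182.88482019   72.91939005] [ 574.05331151 -179.28126768  109.70864962]
o [ 527.15566773 -196.17995018   68.48595936]
73 [[570.7, -165.2], [582.6, -162.9], [580.0, -204.4], [593.2, -201.8]]
83 [[568.8, -164.6], [580.3, -162.4], [577.8, -202.6], [590.5, -200.1]]
orange z78 [[516.9, -173.9], [526.5, -172.0], [525.4, -217.6], [536.3, -215.5]]
477.13740616123494 -306.0908290715824
```

View pics/w5.png

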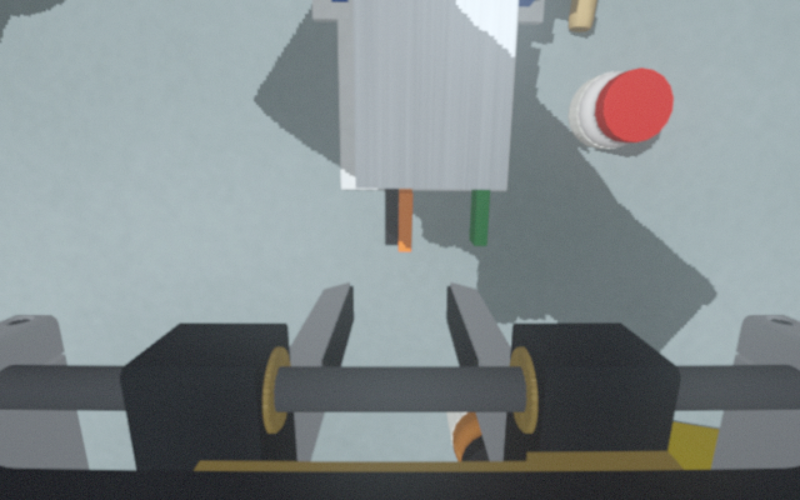

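The picture shows the rack flat and inverted in the tray, with the green grip free at x 481, y 190 to 245. Triangulation puts it at z≈73, so it is level. I'll go for the green grip.

move_arm(dp=[[28.7,10,0],[28,10,0],[0,0,-40],[0,0,-40],[0,0,-40],[0,0,-33],[0,0,0],[0,0,0],[0,0,0],[0,0,0]], rotation=[[0,0,0],[0,0,0],[0,0,0],[0,0,0],[0,0,0],[0,0,0],[0,0,0],[0,0,0],[0,0,0],[0,0,0]], hand=[0.4,0.4,0.4,0.4,0.4,0.4,0.4,0.1,0,0], newtons=40)

```text
clock: 16.55
eef_pos: [582.1, -192.8, 48.7]
eef_rot: [3.139, 0.001, 1.764]
wrist_force: [31.3, 6.3, -3.1]
finger_gap: 11.3
finger_force: 16.1
```

move_arm(dp=[[0,0,0],[0,0,0],[0,0,0]], rotation=[[0,0,0],[0,0,0],[0,0,0]], hand=[0,0,0])

```text
clock: 16.92
eef_pos: [582.9, -192.6, 48.7]
eef_rot: [3.137, 0.002, 1.764]
wrist_force: [10.5, 1.4, -2.6]
finger_gap: 9.8
finger_force: 40.0
```

Run:
```python
import numpy as np
ey=np.array([-.184,.983]);r=189.8
d=np.r_[.03,.04,.06,.08,np.full(24,.115),.09,.06,.04];th=np.cumsum(np.r_[0,d]);print(th[-1],len(d))
f=3.094-th
y=r*np.cos(f);z=r*np.sin(f);dp=np.c_[np.diff(y)[:,None]*ey,np.diff(z)].round(1)
e=[0,4,12,20,28,31]
for i,j in zip(e,e[1:]):print(dp[i:j].tolist(),f[j].round(3))
```

```text
3.160000000000002 31
[[-0.1, 0.4, 5.7], [-0.1, 0.7, 7.6], [-0.3, 1.6, 11.3], [-0.6, 3.2, 14.8]] 2.884
[[-1.2, 6.6, 20.7], [-1.7, 8.9, 19.8], [-2.1, 11.1, 18.7], [-2.5, 13.1, 17.2], [-2.8, 15.0, 15.6], [-3.1, 16.7, 13.7], [-3.4, 18.1, 11.7], [-3.6, 19.3, 9.5]] 1.964
[[-3.8, 20.2, 7.2], [-3.9, 20.9, 4.8], [-4.0, 21.3, 2.3], [-4.0, 21.4, -0.2], [-4.0, 21.3, -2.7], [-3.9, 20.8, -5.2], [-3.8, 20.1, -7.6], [-3.6, 19.1, -9.9]] 1.044
[[-3.3, 17.9, -12.0], [-3.1, 16.4, -14.0], [-2.8, 14.7, -15.9], [-2.4, 12.8, -17.5], [-2.0, 10.8, -18.9], [-1.6, 8.6, -20.0], [-1.2, 6.3, -20.9], [-0.7, 3.9, -21.5]] 0.124
[[-0.2, 1.3, -17.0], [-0.0, 0.0, -11.4], [0.1, -0.3, -7.6]] -0.066
```

move_arm(dp=[[0.6,0.4,5.7],[-0.1,0.7,7.6],[-0.3,1.6,11.3],[-0.6,3.2,14.8]], rotation=[[0,0,0],[0,0,0],[0,0,0],[0,0,0]], hand=[0,0,0,0])

```text
clock: 17.42
eef_pos: [581.6, -186.0, 87.3]
eef_rot: [3.139, -0.0, 1.764]
wrist_force: [9.7, 7.1, -7.7]
finger_gap: 9.9
finger_force: 40.0
```

move_arm(dp=[[-1.2,6.6,20.7],[-1.7,8.9,19.8],[-2.1,11.1,18.7],[-2.5,13.1,17.2],[-2.8,15.0,15.6]], rotation=[[0,0,0],[0,0,0],[0,0,0],[0,0,0],[0,0,0]], hand=[0,0,0,0,0])

```text
clock: 18.05
eef_pos: [571.4, -131.2, 179.6]
eef_rot: [3.138, 0.0, 1.764]
wrist_force: [14.5, 4.7, -10.7]
finger_gap: 9.5
finger_force: 40.0
```

move_arm(dp=[[-2.3,16.7,13.7],[-3.2,18.1,11.7],[-3.4,19.3,9.5],[-3.8,20.2,7.2],[-3.9,20.9,4.8],[-4.0,21.3,2.3],[-4.0,21.4,-0.2]], rotation=[[0,0,0],[0,0,0],[0,0,0],[0,0,0],[0,0,0],[0,0,0],[0,0,0]], hand=[0,0,0,0,0,0,0])

```text
clock: 18.92
eef_pos: [545.8, 6.5, 229.4]
eef_rot: [3.139, 0.002, 1.764]
wrist_force: [5.0, -2.7, 2.5]
finger_gap: 9.8
finger_force: 40.0
```

move_arm(dp=[[-4.0,21.3,-2.7],[-3.9,20.8,-5.2],[-3.8,20.1,-7.6],[-3.6,19.1,-9.9],[-3.3,17.9,-12.0]], rotation=[[0,0,0],[0,0,0],[0,0,0],[0,0,0],[0,0,0]], hand=[0,0,0,0,0])

```text
clock: 19.55
eef_pos: [527.2, 107.8, 193.6]
eef_rot: [3.137, -0.002, 1.765]
wrist_force: [-2.8, 11.0, 18.2]
finger_gap: 9.5
finger_force: 40.0
```

move_arm(dp=[[-3.3,17.9,-12.0],[-2.8,14.7,-15.9],[-2.4,12.8,-17.5],[-2.0,10.8,-18.9],[-1.6,8.6,-20.0]], rotation=[[0,0,0],[0,0,0],[0,0,0],[0,0,0],[0,0,0]], hand=[0,0,0,0,0])

```text
clock: 20.18
eef_pos: [515.1, 173.1, 107.7]
eef_rot: [3.138, -0.004, 1.765]
wrist_force: [1.3, 15.1, 7.4]
finger_gap: 9.7
finger_force: 40.0
```

move_arm(dp=[[-1.2,6.3,-20.9],[-0.7,3.0,-17],[-0.2,1,-11],[0,0,-6],[0,0,0]], rotation=[[0,0,0],[0,0,0],[0,0,0],[0,0,0],[0,0,0]], hand=[0,0,0,0,0])

```text
clock: 20.8
eef_pos: [513.2, 183.3, 52.3]
eef_rot: [3.138, -0.004, 1.764]
wrist_force: [3.7, 21.0, 0.8]
finger_gap: 9.9
finger_force: 40.0
```

move_arm(dp=[[0,1,-6],[0,0,-5],[0,0,-4],[0,0,0]], rotation=[[0,0,0],[0,0,0],[0,0,0],[0,0,0]], hand=[0,0,0,0])

```text
clock: 21.3
eef_pos: [513.1, 183.7, 37.2]
eef_rot: [3.139, -0.003, 1.764]
wrist_force: [2.3, 15.8, 0.2]
finger_gap: 9.8
finger_force: 40.0
```

move_arm(dp=[[0,0,-3],[0,0,-2],[0,0,0]], rotation=[[0,0,0],[0,0,0],[0,0,0]], hand=[0,0,0])

```text
clock: 21.68
eef_pos: [513.1, 183.6, 32.2]
eef_rot: [3.139, -0.003, 1.764]
wrist_force: [2.9, 16.0, -0.4]
finger_gap: 9.6
finger_force: 40.0
```

move_arm(dp=[[0,0,-2],[0,0,-2],[0,0,0]], rotation=[[0,0,0],[0,0,0],[0,0,0]], hand=[0,0,0])

```text
clock: 22.05
eef_pos: [513.2, 183.5, 28.2]
eef_rot: [3.139, -0.003, 1.764]
wrist_force: [2.1, 15.8, -0.2]
finger_gap: 9.6
finger_force: 40.0
```

move_arm(dp=[[0,0,-2],[0,0,-2],[0,0,0],[0,0,0],[0,0,0],[0,0,0]], rotation=[[0,0,0],[0,0,0],[0,0,0],[0,0,0],[0,0,0],[0,0,0]], hand=[0,0,0,0.2,0.35,0.4])

```text
clock: 22.8
eef_pos: [512.7, 181.1, 23.3]
eef_rot: [-3.141, 0.0, 1.764]
wrist_force: [0.1, -0.5, 0.4]
finger_gap: 35.1
finger_force: 0.0
```

move_arm(dp=[[0,0,0],[0,0,40],[0,0,40],[0,0,40],[0,0,40],[0,0,40],[0,0,0],[0,0,0]], rotation=[[0,0,0],[0,0,0],[0,0,0],[0,0,0],[0,0,0],[0,0,0],[0,0,0],[0,0,0]], hand=[0.4,0.4,0.4,0.4,0.4,0.4,0.4,0.4])

```text
clock: 23.8
eef_pos: [512.6, 180.9, 222.3]
eef_rot: [-3.14, 0.0, 1.764]
wrist_force: [-1.3, -0.0, 0.2]
finger_gap: 37.9
finger_force: 0.0
```

Run:
```python
from h import *
s=manip.read_state();print(s["eef_pos"],s["wrist_force"],s["finger_gap"])
a=cam("wrist");b=cam("scene");t=cam("top")
f=lambda i,w,h:cv2.resize(i,(w,h),interpolation=cv2.INTER_CUBIC)
T=f(t["image"][165:255,230:400],400,212);B=f(b["image"][150:280,240:390],400,346);A=f(a["image"],400,250)
cv2.imwrite("pics/fin.png",np.hstack([np.vstack([T,B]),np.vstack([A,np.zeros((308,400,3),np.uint8)])])[:,:,::-1])
for c,n in((b,"scene"),(t,"top")):
  h=cv2.cvtColor(c["image"],cv2.COLOR_RGB2HSV)
```

```text
[512.58092257 180.93097812 222.30986708] [-1.34255034 -0.02960394  0.16319404] 37.86046987528875
```

View pics/fin.png

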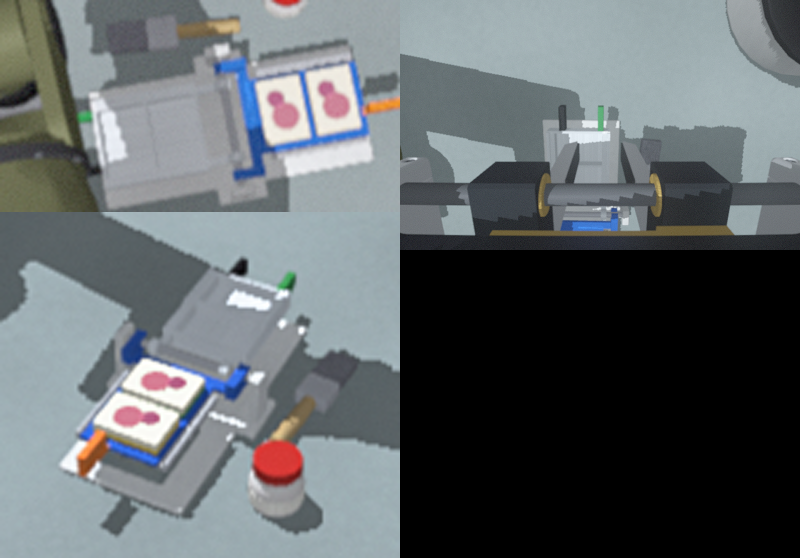

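The final picture shows the rack back on its rest, the cover inverted in the tray with both blocks wax side up in place, and the bystanders undisturbed. I'll hand the job in.

```bash
python3 -c "
from cell import manip
print(manip.sign_off())"
```

```text
the job is handed in; nothing more can be done
None
```

I handed the job in at about 24 s. In the last picture the rack is back on its rest, the cover lies inverted in the tray with both blocks wax side up, and the bystanders look untouched; the sign-off gave no score.

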